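# Point out the faulty phone frame and log it

## Task

One of the four phone frames in the clear tray was made without the long window in its plate. Point it out to the bench camera: bring the fingertips down from above to about 2 or 3 cm over the middle of that frame's plate and stay there, without touching it, for two seconds; then press the larger of the two push buttons all the way down to log the reject, let it come back up and move clear. Point at no other frame, leave the small button unpressed, do not touch the frames or the tray, and do not shift or lift the loupe, the bottle or the screwdriver.

Things in the scene. Friction and masses are not known exactly. Their poses are not given: they have to be found in the camera images.
- frame_blank: The faulty phone frame, the one to point at: black rim, bare aluminium plate that is solid all over its middle (no window); 150 x 72 x 8 mm, lying flat, loose, in one of the tray's four pockets (which one varies). Origin at the middle of its underside: x along its 150 mm length, y across, z up; the plate's upper face lies 7 mm and the rim's top 8 mm above the origin. Weighs about 60 g
- frame_a: A good phone frame, the same but with an open 80 x 30 mm window through the middle of its plate; 150 x 72 x 8 mm, lying flat, loose, in one of the tray's four pockets (which one varies). Origin at the middle of its underside: x along its 150 mm length, y across, z up; the plate's upper face lies 7 mm and the rim's top 8 mm above the origin. Weighs about 60 g
- frame_b: A good phone frame, the same but with an open 80 x 30 mm window through the middle of its plate; 150 x 72 x 8 mm, lying flat, loose, in one of the tray's four pockets (which one varies). Origin at the middle of its underside: x along its 150 mm length, y across, z up; the plate's upper face lies 7 mm and the rim's top 8 mm above the origin. Weighs about 60 g
- frame_c: A good phone frame, the same but with an open 80 x 30 mm window through the middle of its plate; 150 x 72 x 8 mm, lying flat, loose, in one of the tray's four pockets (which one varies). Origin at the middle of its underside: x along its 150 mm length, y across, z up; the plate's upper face lies 7 mm and the rim's top 8 mm above the origin. Weighs about 60 g
- tray: The clear plastic tray, fixed to the bench, 174 x 356 x 15 mm, four pockets in a row along its y at 88 mm spacing (walls 4 mm, inner floor 4 mm above the bench, walls 15 mm high). Origin at the centre of its underside on the bench.
- big_top (a point): Centre of the upper face of the larger push button: a grey round cap of 48 mm diameter in a round white housing of 64 mm diameter, fixed to the bench; the face stands 22 mm above the bench when up (the point sinks with the cap). The large and the small button may stand in either order. Press straight down.
- big (a joint): Travel of the larger button, m: 0 up, 0.006 fully down; a spring of 1.5 N at the top to 5 N fully down brings it back up.
- small_top (a point): Centre of the upper face of the small push button, not to be pressed: a grey round cap of 24 mm diameter in a round white housing of 40 mm diameter; face 22 mm above the bench.
- small (a joint): Travel of the small button, m: 0 up, 0.006 fully down; same spring.
- loupe: Loose black inspection loupe, 38 mm diameter, 42 mm high, standing. Origin under its centre.
- bottle: Loose white cleaner bottle with blue cap, 44 mm diameter, 110 mm high, standing. Origin under its centre.
- driver: Loose screwdriver with black handle, 150 mm long, 26 mm thick, lying on the bench. Origin at bench height below its middle, x from handle to tip.
Not all that is in view belongs to the job. Leave any black or green look-alike of the part that bears small_top alone.

How it is judged:
By the outcome, as a careful person would: the job done as asked, in the order asked, and still so for the second after the job is handed in, with the robot touching nothing.
It also fails if it takes over 42 s, if anything falls off the work surface, if the arm or the gripper's body presses on something with over 40 N, if the wrist force passes 120 N, or if a joint passes its speed limit or range.

## Robot

A 6-joint arm with a two-finger parallel gripper is mounted at the origin on the work surface. World frame = base frame: x ahead of the robot, y to its left, z up, the work surface at z = 0. Lengths are in mm, angles in rad, forces in N, time in s.
With the tool pointing down it reaches from about 350 to 775 mm from the base axis. Payload 7.3 kg.
Tool frame: the origin (TCP) lies midway between the tips of the shut fingers; the grasp point (between the pads) lies bot.tcp_to_grasp behind it (bot.tcp_to_grasp is the distance from the TCP to the grasp point, in mm); z points along the fingers, y is the direction in which the jaws open and shut (so a half turn about z gives the same grasp; the last joint's range is limited). The gripper opens to 92 mm and grips with 3 to 60 N. Pads are 19 mm wide; open, the fingers measure 130 mm over their backs; the gripper's body (75 mm by 190 mm) begins 47 mm behind the grasp point.
Start: joints at [1.105, 0.342, 1.524, -0, 1.275, -0.146], TCP at [165.033, 498.406, 226.741] pointing down, gripper open.
Joint ranges: [-2.53, 2.53], [-0.77, 2.02], [0.04, 2.7], [-1, 4.14], [0.28, 2.66], [-3.11, 3.11]. Speed limits (rad/s): [2.57, 2.57, 3.14, 3.14, 3.14, 3.14].

## Interface

Orientations are given as [roll, pitch, yaw] about the fixed x, y, z axes, in that order (R = Rz(yaw) Ry(pitch) Rx(roll)).
In Python, from plant import bot gives the robot as it stands.
- The arm moves only by the shell command python3 -m inch 'ROWS'. ROWS is JSON, one flat list of numbers, 7 for each row, row after row: the shift along the world's x, y, z in cm, then the turn, a rotation vector about the world's x, y, z in degrees, then the gripper command: -1 is shut, 1 is fully open, values between are in proportion. In form: [tx, ty, tz, ax, ay, az, fingers, tx, ty, tz, ax, ay, az, fingers, ...]. A call has exactly 5 rows; each row is the pose to reach, as a shift and turn from the pose measured when the call began; what a row does not reach only later rows make up. A row lasts 1/10 s, in which the tool goes at most 50 mm and 8.59 degrees, less where a joint would pass 70% of its speed; a pose out of reach is approached as far as the arm can. A call with a gripper value outside its range is refused whole. The fingers move at their own pace and stop on an object; the grip force is fixed at half the most. Time passes only in rows, so rows that repeat a pose let the fingers close, or fill a call up. It gives the time, the measured TCP pose, the force and the opening at its end, in the units of the state.
- bot.get_obs(): the state, without advancing time (a new reading comes with each control period).
- bot.capture(name): name is "scene" or "top"; returns the picture (400x640x3 uint8, red, green, blue); there is no depth.
- bot.calibration(name): a dict with "fx", "fy", "cx", "cy" (pixels), "cam_to_world" (4x4, takes a point from camera to world coordinates). Camera axes: x right, y down, z forward; pixel columns grow to the right and rows downward; lengths in mm; the calibration is good to about 2 mm. A picture is of the moment at which its call begins. calibration takes no time and is no camera call.
- bot.close_job(): hands the job in, once; it reports no verdict.
The state is a dict: "time": time; "joint_positions": joint angles; "dq": joint speeds; "tau": joint torques, N m; "tool_pos": TCP position; "tcp_rot": TCP orientation; "contact_force": force on the tool from outside, world axes, zero at the start; "moment": the same for the moment, N m; "grip_width": finger opening in mm.
Only numpy, scipy, OpenCV 4.12 (cv2) and the standard library are available. Lean on these libraries where they do the work, as an engineer would, in place of code of your own. Each camera call takes 0.05 s, during which the arm holds its last target.

## Working session

There is one attempt and no reset: what is moved stays moved. The work goes in short steps, Python scripts to look and compute and a shell command to move; the robot and the scene stay as the last step left them, time stands still between calls to the robot, and variables do not carry over. Pictures are saved under pics/ and viewed, and the job is handed in when it is done.

```bash
mkdir -p pics; python3 - <<'E'
from plant import bot
import cv2
for n in("scene","top"):
    im=bot.capture(n); cv2.imwrite(f"pics/{n}0.png",im[:,:,::-1]); c=bot.calibration(n); print(n,c)
print(bot.get_obs())
E
```

```text
scene {'fx': 364.6704976163558, 'fy': 364.6704976163558, 'cx': 313.31633913935224, 'cy': 197.404249137025, 'cam_to_world': array([[ 1.98308131e-01,  8.21990939e-01, -5.33858391e-01,
         1.07616326e+03],
       [ 9.80093004e-01, -1.71620787e-01,  9.98198799e-02,
        -2.19015989e+01],
       [-9.57016046e-03, -5.43025968e-01, -8.39661366e-01,
         8.12489367e+02],
       [ 0.00000000e+00,  0.00000000e+00,  0.00000000e+00,
         1.00000000e+00]])}
top {'fx': 372.3054794238704, 'fy': 372.3054794238704, 'cx': 320.05504911743714, 'cy': 197.7130763123667, 'cam_to_world': array([[ 1.71694617e-03, -9.84130466e-01,  1.77438095e-01,
         4.62803151e+02],
       [-9.99937863e-01,  2.64828074e-04,  1.11445339e-02,
         5.50769998e+01],
       [-1.10146659e-02, -1.77446204e-01, -9.84068860e-01,
         7.92695351e+02],
       [ 0.00000000e+00,  0.00000000e+00,  0.00000000e+00,
         1.00000000e+00]])}
{'time': 0.1, 'joint_positions': array([ 1.10497486e+00,  3.42653578e-01,  1.52487653e+00,  2.91489845e-05,
        1.27539510e+00, -1.45992025e-01]), 'dq': array([-0.00188727, -0.00104846, -0.00152137, -0.00156958, -0.00021966,
        0.00123669]), 'tau': array([ 2.61305744e-03, -4.32004058e+01, -2.44697946e+01,  7.21788662e-02,
        5.26150223e-02, -1.39510794e-05]), 'tool_pos': array([164.87467807, 498.0812489 , 226.12987313]), 'tcp_rot': array([-3.14027833e+00, -2.21430792e-04,  2.82175456e+00]), 'contact_force': array([-0.88702568,  0.11538999, -0.21533053]), 'moment': array([0.00662715, 0.04512223, 0.04706244]), 'grip_width': 91.8295587178588}
```

View pics/scene0.png

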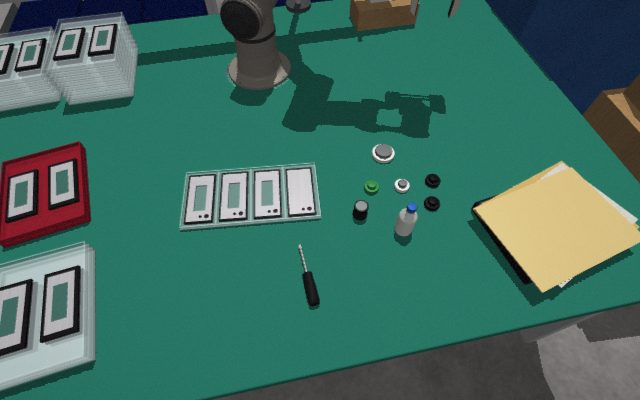

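View pics/top0.png

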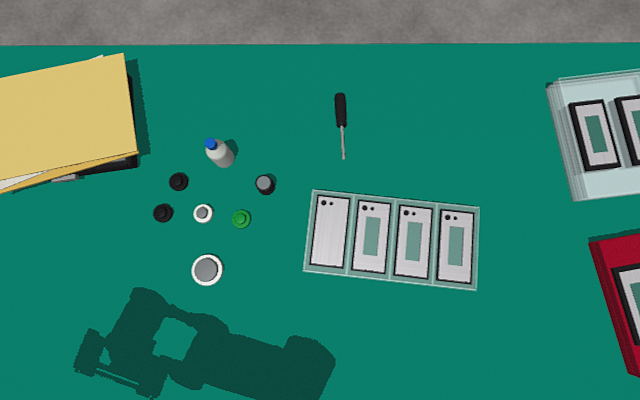

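In the top view the four frames sit at about (330,232), (370,237), (412,242) and (455,247). Only the leftmost, (330,232), has a solid plate; it is the one at (301,190) in the scene view. There are two white-housed buttons. The larger is at top (207,270) and the smaller at (203,213). The green button at (241,218) and the black ones at (178,181) and (163,212) are look-alikes. I'll measure these and confirm with a crop.

```bash
cat > h.py <<'E'
import numpy as np
from plant import bot
def ray(n,u,v,z):
    c=bot.calibration(n);T=c["cam_to_world"]
    d=T[:3,:3]@np.array([(u-c["cx"])/c["fx"],(v-c["cy"])/c["fy"],1]);o=T[:3,3]
    return o+d*(z-o[2])/d[2]
def proj(n,p):
    c=bot.calibration(n);T=c["cam_to_world"];q=T[:3,:3].T@(np.array(p)-T[:3,3])
    return c["cx"]+c["fx"]*q[0]/q[2],c["cy"]+c["fy"]*q[1]/q[2]
E
python3 - <<'E'
from h import *
import cv2
im=cv2.imread("pics/top0.png"); sc=cv2.imread("pics/scene0.png")
a=cv2.resize(im[165:300,140:490],None,fx=2.2,fy=2.2,interpolation=cv2.INTER_CUBIC)
b=cv2.resize(sc[130:240,170:450],None,fx=2.5,fy=2.5,interpolation=cv2.INTER_CUBIC)
W=max(a.shape[1],b.shape[1]);P=lambda x:cv2.copyMakeBorder(x,0,0,0,W-x.shape[1],0)
cv2.imwrite("pics/crop0.png",np.vstack([P(a),P(b)]))
def comps(im,name,lo,box):
    hsv=cv2.cvtColor(im,cv2.COLOR_BGR2HSV)
    m=((hsv[...,1]<45)&(hsv[...,2]>lo)).astype(np.uint8)
    n,l,s,c=cv2.connectedComponentsWithStats(m)
    for i in range(1,n):
        x,y,w,h,A=s[i]
        if A>60 and box[0]<x<box[2] and box[1]<y<box[3]:
            cs,_=cv2.findContours((l==i).astype(np.uint8),cv2.RETR_EXTERNAL,cv2.CHAIN_APPROX_NONE)
            ctr=max(cs,key=cv2.contourArea);r=cv2.minAreaRect(ctr)
            e=cv2.fitEllipse(ctr)
            print(name,s[i],c[i].round(1),np.round(r[0],1),np.round(r[1],1),round(r[2],1),"ell",np.round(e[0],1),np.round(e[1],1),"z11",ray(name,*r[0],11).round(1),"z20",ray(name,*e[0],20).round(1))
comps(im,"top",110,(140,150,490,300)); comps(sc,"scene",110,(170,130,450,240))
print(proj("top",(165,498,226)),proj("scene",(165,498,226)))
E
```

```text
top [257 176  13  13 132] [263.1 182.2] [263. 182.] [12. 12.] 90.0 ell [263.1 182.2] [11.9 12.3] z11 [638.2 186.9  11. ] z20 [635.8 185.1  20. ]
top [303 190  65  85 231] [325.9 222.6] [335.  232.8] [54.9 82.5] 6.7 ell [333.4 231.2] [60.  92.4] z11 [529.   32.4  11. ] z20 [531.5  36.1  20. ]
top [ 311  196   38   71 2086] [329.7 231.6] [329.7 231. ] [31.6 67.9] 6.3 ell [329.7 231.4] [34.2 84.4] z11 [532.7  43.6  11. ] z20 [531.2  43.7  20. ]
top [388 198   8  42  65] [392.8 215.8] [392.9 218.3] [41.2  6.9] 85.8 ell [375.5 267.1] [ 20.9 145.4] z11 [559.6 -89.8  11. ] z20 [458.4 -49.4  20. ]
top [ 353  201   37   71 1603] [371.2 237.1] [371.2 236.2] [31.9 68.2] 5.7 ell [371.1 236.6] [34.5 84.4] z11 [522.  -43.3  11. ] z20 [520.5 -41.8  20. ]
top [193 204  20  19 257] [202.4 213.2] [202.5 213. ] [17.9 18.3] 26.6 ell [202.6 213. ] [17.8 18.4] z11 [570.8 313.7  11. ] z20 [569.5 310.5  20. ]
top [ 395  206   37   72 1620] [413.3 242.1] [413.3 241.4] [32.1 69. ] 4.9 ell [413.1 241.8] [34.7 84.8] z11 [ 511.1 -130.6   11. ] z20 [ 509.7 -128.    20. ]
top [ 438  211   35   72 1628] [455.6 246.
[... 1515 characters left out ...]
.7 198.3] [199.3 198.1] [25.4 47.9] 4.4 ell [199.7 198.9] [26.6 54.7] z11 [ 507.5 -219.8   11. ] z20 [ 516.7 -216.7   20. ]
scene [394 179  16  14 135] [401.8 185. ] [401.8 184.8] [13.4 12.7] 45.0 ell [401.6 185.1] [12.7 14.1] z11 [575.4 312.5  11. ] z20 [582.1 308.   20. ]
scene [356 201  11   9  84] [360.9 205.1] [361. 205.] [ 8. 10.] 90.0 ell [360.9 205.1] [ 8.5 10.6] z11 [614.6 189.1  11. ] z20 [619.9 186.4  20. ]
scene [399 208  18  28 301] [407.1 221.2] [407.5 221.5] [27. 17.] 90.0 ell [406.8 220.7] [16.7 26.4] z11 [685.2 289.9  11. ] z20 [687.1 285.4  20. ]
(np.float64(0.7708983399762133), np.float64(485.29087073276287)) (np.float64(431.64666430907835), np.float64(13.539130650838558))
```

View pics/crop0.png

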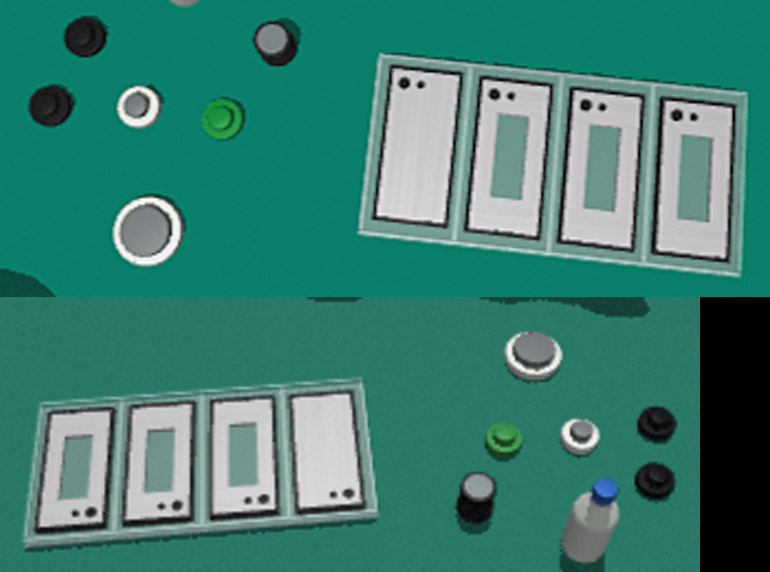

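The crop confirms it. The solid plate is the leftmost frame in the top view, next to the buttons, at about (536, 42) mm. The large button is at about (457, 296) mm. The two cameras differ by roughly 6 mm in x, so I'll check against the fingertips once they're in view. I'll travel high with the fingers shut.

```bash
python3 -m inch '[2.5,-3,0,0,0,0,-1, 5,-6,0,0,0,0,-1, 7.5,-9,0,0,0,0,-1, 10,-12,0,0,0,0,-1, 12.5,-15,0,0,0,0,-1]'; python3 -m inch '[2.5,-3,0,0,0,0,-1, 5,-6,0,0,0,0,-1, 7.5,-9,0,0,0,0,-1, 10,-12,0,0,0,0,-1, 12.5,-15,0,0,0,0,-1]'
```

```text
time: 0.6
tool_pos: [290.4, 346.7, 225.9]
tcp_rot: [-3.14, -0.0, 2.822]
contact_force: [1.6, 0.2, -0.3]
grip_width: 56.2
time: 1.1
tool_pos: [416.0, 195.2, 225.7]
tcp_rot: [-3.14, -0.001, 2.822]
contact_force: [0.5, 1.0, -0.1]
grip_width: 16.3
```

```bash
python3 -m inch '[2.4,-3,0,0,0,0,-1, 4.8,-6,0,0,0,0,-1, 7.2,-9,0,0,0,0,-1, 9.6,-12,0,0,0,0,-1, 12,-15.3,0,0,0,0,-1]'; python3 -m inch '[0,0,-3,0,0,0,-1, 0,0,-6,0,0,0,-1, 0,0,-9,0,0,0,-1, 0,0,-12,0,0,0,-1, 0,0,-14,0,0,0,-1]'; python3 - <<'E'
from h import *
import cv2
o=bot.get_obs();print(o["tool_pos"],o["time"],o["grip_width"])
out=[]
for n in("scene","top"):
    im=bot.capture(n)[:,:,::-1].copy();cv2.imwrite(f"pics/{n}1.png",im)
    u,v=proj(n,o["tool_pos"]);print(n,u,v)
    x,y=int(u),int(v);out.append(cv2.resize(im[max(0,y-60):y+60,x-80:x+80],(480,360),interpolation=cv2.INTER_CUBIC)[:,:400])
cv2.imwrite("pics/crop1.png",np.hstack(out))
E
```

```text
time: 1.6
tool_pos: [536.6, 41.0, 225.3]
tcp_rot: [-3.14, -0.002, 2.822]
contact_force: [1.0, 0.6, 0.1]
grip_width: 0.5
time: 2.1
tool_pos: [535.3, 41.0, 82.9]
tcp_rot: [-3.139, -0.005, 2.822]
contact_force: [0.1, 0.3, -0.0]
grip_width: 0.1
[535.33907895  40.99325467  82.87812037] 2.1 0.1410314422432713
scene 297.7976180873376 173.63920823127233
top 331.58495328906525 226.2767817799172
```

View pics/crop1.png

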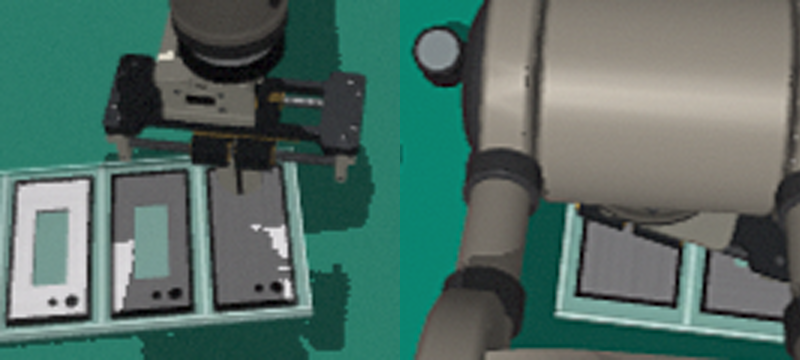

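The left half (scene view) shows the shut tips over the window-less plate. They sit about 3 px lower than projected, so the scene view reads x too high and I'll shift x by −2 mm. Now I'll lower to z≈36, which is 25 mm above the plate (its face is at z≈11), and dwell.

```bash
python3 -m inch '[-0.2,0.1,-1.2,0,0,0,-1, -0.2,0.1,-2.4,0,0,0,-1, -0.2,0.1,-3.6,0,0,0,-1, -0.2,0.1,-4.6,0,0,0,-1, -0.2,0.1,-4.6,0,0,0,-1]'; python3 - <<'E'
from h import *
import cv2
o=bot.get_obs();n="scene"
im=bot.capture(n)[:,:,::-1]
u,v=proj(n,o["tool_pos"]);print(o["tool_pos"],u,v)
cv2.imwrite("pics/crop2.png",cv2.resize(im[150:250,220:340],None,fx=5,fy=5,interpolation=cv2.INTER_CUBIC))
E
```

```text
time: 2.7
tool_pos: [531.6, 42.1, 35.1]
tcp_rot: [-3.137, -0.01, 2.822]
contact_force: [0.4, -0.7, 0.3]
grip_width: 0.3
[531.62575088  42.11907703  35.10793113] 298.8036217712706 183.4084805931873
```

View pics/crop2.png

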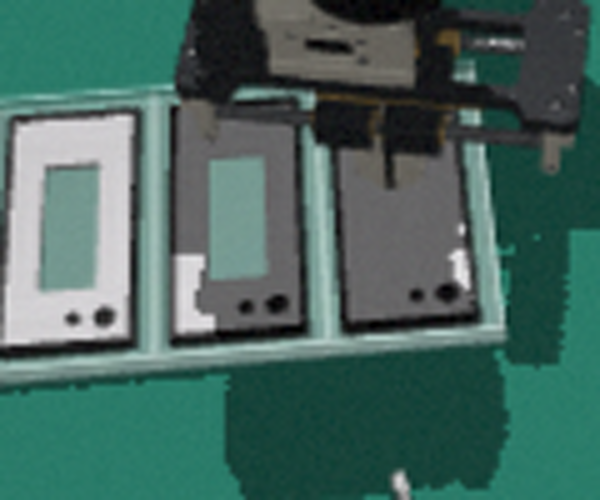

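The tips appear at scene pixel (298,187) against (299,183) projected. The scene camera therefore reads x about 7 mm high, and the top-view x of about 532 is right, which puts the tool at the centre. Holding for 2.5 s.

```bash
python3 -m inch '[0,0,0,0,0,0,-1, 0,0,0,0,0,0,-1, 0,0,0,0,0,0,-1, 0,0,0,0,0,0,-1, 0,0,0,0,0,0,-1]'; python3 -m inch '[0,0,0,0,0,0,-1, 0,0,0,0,0,0,-1, 0,0,0,0,0,0,-1, 0,0,0,0,0,0,-1, 0,0,0,0,0,0,-1]'; python3 -m inch '[0,0,0,0,0,0,-1, 0,0,0,0,0,0,-1, 0,0,0,0,0,0,-1, 0,0,0,0,0,0,-1, 0,0,0,0,0,0,-1]'; python3 -m inch '[0,0,0,0,0,0,-1, 0,0,0,0,0,0,-1, 0,0,0,0,0,0,-1, 0,0,0,0,0,0,-1, 0,0,0,0,0,0,-1]'; python3 -m inch '[0,0,0,0,0,0,-1, 0,0,0,0,0,0,-1, 0,0,0,0,0,0,-1, 0,0,0,0,0,0,-1, 0,0,0,0,0,0,-1]'
```

```text
time: 3.25
tool_pos: [532.2, 42.1, 36.1]
tcp_rot: [-3.138, -0.009, 2.822]
contact_force: [-0.3, 0.3, -0.3]
grip_width: 0.5
time: 3.75
tool_pos: [532.2, 42.1, 36.0]
tcp_rot: [-3.138, -0.009, 2.822]
contact_force: [0.4, -0.2, -0.5]
grip_width: 0.5
time: 4.25
tool_pos: [532.2, 42.1, 36.0]
tcp_rot: [-3.138, -0.009, 2.822]
contact_force: [0.2, 0.5, -0.2]
grip_width: 0.6
time: 4.75
tool_pos: [532.2, 42.1, 36.0]
tcp_rot: [-3.138, -0.009, 2.822]
contact_force: [-0.3, 0.2, 0.7]
grip_width: 0.1
time: 5.25
tool_pos: [532.2, 42.1, 36.0]
tcp_rot: [-3.138, -0.009, 2.822]
contact_force: [0.0, -1.1, -0.2]
grip_width: 0.2
```

```bash
python3 -m inch '[0,0,0,0,0,0,-1, 0,0,2,0,0,0,-1, 0,0,5,0,0,0,-1, 0,0,8,0,0,0,-1, 0,0,11,0,0,0,-1]'; python3 -m inch '[-0.8,2.5,0,0,0,0,-1, -1.6,5,0,0,0,0,-1, -2.4,7.5,0,0,0,0,-1, -3.2,10,0,0,0,0,-1, -4,13,0,0,0,0,-1]';  python3 -m inch '[-0.8,2.5,0,0,0,0,-1, -1.6,5,0,0,0,0,-1, -2.4,7.5,0,0,0,0,-1, -3.2,10,0,0,0,0,-1, -3.7,12.4,0,0,0,0,-1]'
```

```text
time: 5.75
tool_pos: [532.0, 42.1, 147.1]
tcp_rot: [-3.138, -0.009, 2.822]
contact_force: [0.3, -0.4, 0.1]
grip_width: 0.3
time: 6.25
tool_pos: [491.6, 172.7, 147.2]
tcp_rot: [-3.138, -0.009, 2.821]
contact_force: [0.3, 0.1, 0.4]
grip_width: 0.5
time: 6.75
tool_pos: [453.9, 297.8, 147.2]
tcp_rot: [-3.137, -0.009, 2.822]
contact_force: [0.5, -0.9, 0.1]
grip_width: 0.5
```

Now I'll descend to about 15 mm above the cap and check.

```bash
python3 -m inch '[0,0,-3,0,0,0,-1, 0,-0.1,-6,0,0,0,-1, 0,-0.1,-9,0,0,0,-1, 0,-0.1,-11,0,0,0,-1, 0,-0.1,-11,0,0,0,-1]'; python3 - <<'E'
from h import *
import cv2
o=bot.get_obs();n="scene"
im=bot.capture(n)[:,:,::-1]
print(o["tool_pos"],proj(n,o["tool_pos"]))
cv2.imwrite("pics/crop3.png",cv2.resize(im[100:220,330:450],None,fx=5,fy=5,interpolation=cv2.INTER_CUBIC)[:600])
E
```

```text
time: 7.25
tool_pos: [452.0, 295.9, 34.6]
tcp_rot: [-3.133, -0.014, 2.822]
contact_force: [-0.7, 0.1, -0.6]
grip_width: 0.4
[451.99090385 295.88127453  34.64212965] (np.float64(383.2088505918093), np.float64(145.38995560921455))
```

View pics/crop3.png

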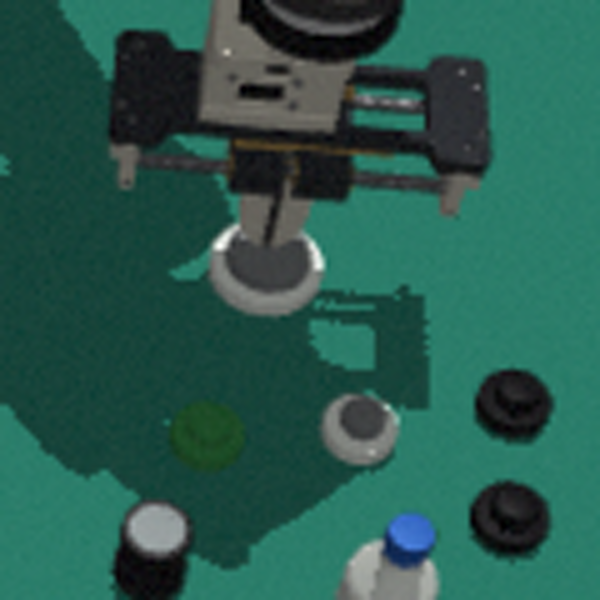

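The tips are at about (383.6,149), and the remaining descent takes them to about (383.5,152), which is the cap centre. That is the big button; the small one is well clear at (402,186). I'll press gradually and watch the force.

```bash
python3 -m inch '[0.1,0,-0.6,0,0,0,-1, 0.1,0,-1,0,0,0,-1, 0.1,0,-1.3,0,0,0,-1, 0.1,0,-1.5,0,0,0,-1, 0.1,0,-1.5,0,0,0,-1]'; python3 -m inch '[0,0,-0.1,0,0,0,-1, 0,0,-0.2,0,0,0,-1, 0,0,-0.3,0,0,0,-1, 0,0,-0.4,0,0,0,-1, 0,0,-0.4,0,0,0,-1]'
```

```text
time: 7.8
tool_pos: [454.4, 296.5, 21.6]
tcp_rot: [-3.136, -0.011, 2.822]
contact_force: [0.9, -0.1, 2.6]
grip_width: 0.5
time: 8.3
tool_pos: [454.4, 296.5, 17.7]
tcp_rot: [-3.136, -0.011, 2.822]
contact_force: [-0.5, -1.9, 4.0]
grip_width: 0.8
```

```bash
python3 -m inch '[0,0,-0.1,0,0,0,-1, 0,0,-0.15,0,0,0,-1, 0,0,-0.2,0,0,0,-1, 0,0,-0.25,0,0,0,-1, 0,0,-0.25,0,0,0,-1]'
```

```text
time: 8.8
tool_pos: [454.5, 296.5, 16.1]
tcp_rot: [-3.136, -0.01, 2.822]
contact_force: [-2.8, -2.2, 12.8]
grip_width: 0.4
```

The force rose to 12.8 N against a 5 N spring, and the tool stopped at z=16.1, so the cap is bottomed. Releasing straight up.

```bash
python3 -m inch '[0,0,0,0,0,0,-1, 0,0,0.5,0,0,0,-1, 0,0,1.5,0,0,0,-1, 0,0,4,0,0,0,-1, 0,0,7,0,0,0,-1]'; python3 -m inch '[0,0,3,0,0,0,-1, -2,2,6,0,0,0,-1, -4,5,8,0,0,0,-1, -6,8,8,0,0,0,-1, -8,11,8,0,0,0,-1]'; python3 -m inch '[-2,4,0,0,0,0,-1, -4,8,0,0,0,0,-1, -6,11,0,0,0,0,-1, -6,11,0,0,0,0,-1, -6,11,0,0,0,0,-1]'; python3 - <<'E'
from h import *
import cv2
a=bot.capture("scene")[:,:,::-1]; b=bot.capture("top")[:,:,::-1]
cv2.imwrite("pics/end.png",np.vstack([cv2.resize(a[100:280,160:460],(500,300)),cv2.resize(b[120:300,140:490],(583,300))[:,:500]]))
a0=cv2.imread("pics/scene0.png");b0=cv2.imread("pics/top0.png")
for n,p,q,r in(("scene",a,a0,(slice(190,320),slice(180,450))),("top",b,b0,(slice(85,290),slice(140,490)))):
    d=cv2.absdiff(p[r],q[r]).max(2); print(n,"changed px",(d>60).sum())
    ys,xs=np.where(d>60); 
    if len(xs): print(xs.min()+r[1].start,xs.max()+r[1].start,ys.min()+r[0].start,ys.max()+r[0].start)
E
```

```text
time: 9.3
tool_pos: [453.7, 296.2, 86.2]
tcp_rot: [-3.134, -0.012, 2.822]
contact_force: [-0.6, 0.4, 0.2]
grip_width: 0.5
time: 9.8
tool_pos: [373.2, 407.4, 167.7]
tcp_rot: [-3.136, -0.011, 2.821]
contact_force: [0.9, 0.2, -0.7]
grip_width: 0.5
time: 10.3
tool_pos: [312.7, 517.5, 167.5]
tcp_rot: [-3.136, -0.011, 2.823]
contact_force: [0.3, 0.1, 0.6]
grip_width: 0.2
scene changed px 0
top changed px 172
145 211 258 289
```

View pics/end.png

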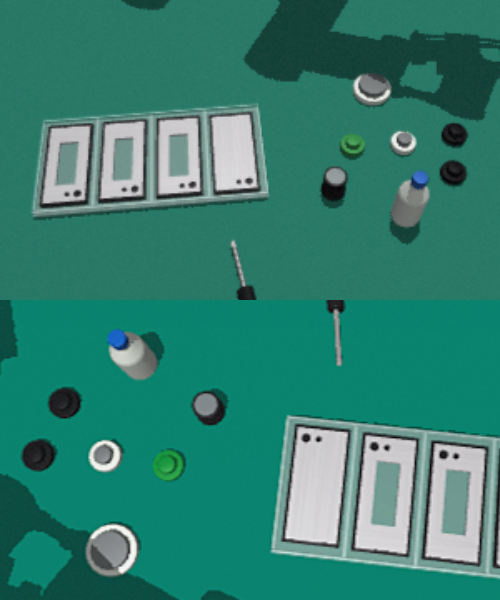

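The final pictures show everything in place; the only change is the arm's shadow across the big button. The button is up and the arm is clear, so I'm handing in.

```bash
python3 -c "
from plant import bot
print(bot.close_job(), bot.get_obs()['time'])"
```

```text
the job is handed in; nothing more can be done
the job is handed in; nothing more can be done
```

I pointed out the faulty frame, pressed the larger button fully down, let it come back up, and handed the job in at about 10.4 s of the 42 s allowed.

- **Pointing:** The frame without a window is the one nearest the buttons. I held the shut fingertips about 25 mm over the middle of its plate, at (532, 42, 36) mm, for 2.5 s. The force readings showed no contact.
- **Button:** The tool stopped at z = 16.1 mm with 12.8 N of force. The spring gives only 5 N when fully down, so the button was all the way down. I then lifted straight up and moved clear.
- **Last checks:** The pictures before and after show no change in the frames, tray, loupe, bottle, screwdriver or small button. The only difference is the arm's shadow over the large button. The large button looks to be back up, and the force on the tool is near zero.
- **Disagreement:** The two cameras differed by about 7 mm in x. Comparing the fingertips with their projected position showed the scene camera was off, so I used the top camera's values.

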